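# Hold the sprung wheel guard at its pointer for a wheel change

### The job

One of the two abrasive wheels on the bench finishing machine has worn small and is to be changed. Lift the sprung clear guard over the worn wheel until the guard's red tab lines up with the yellow pointer on the quadrant beside it, and finish while still holding it steadily there with the gripper, so that your mate can get at the wheel. Keep the guard over the good wheel shut, do not shift the yellow pointers, and leave the things lying on the bench where they are.

Things in the scene. Friction and masses are not known exactly. Their poses are not given: they have to be found in the camera images.
- machine: the double-ended bench finishing machine, green, 510 mm along its spindle (its own y), fixed to the bench; origin under the middle of its base at bench height; its x points away from the operator (rear), y to the operator's left, z up. Spindle axis 125 mm above the bench; motor up to 186 mm high in the middle; quadrant plates at both ends up to 330 mm high
- wheel_worn: the worn abrasive wheel, orange-red, only 85 mm in diameter, 25 mm wide, on one end of the spindle (left or right), seen through the clear guard; origin at its centre
- wheel_full: the full-size abrasive wheel, orange-red, 125 mm in diameter, 25 mm wide, on the other end of the spindle; origin at its centre
- guard_left (a joint): guard over the left (+y) wheel: clear hood with blue edging, 100 mm wide, 190 mm from hinge to front lip, about 0.5 kg, hinged at its rear edge along the machine's y. 0 = shut, grows (rad) as the front lip is lifted up and back, stop at 1.2. Spring and weight pull it shut: about 7 to 8 N at the handle when shut, 10 N at 0.75 rad; let go, it falls shut
- guard_left_handle (a point): middle of the left guard's black U handle: round bar, 12 mm thick, along the machine's y, 64 mm free between its legs, its centre 40 mm off the clear front panel (sloping 43 degrees down to the front when shut); 202 mm above the bench when shut, 177 mm from the hinge. Can be pinched from straight above, fingers before and behind; it turns between the pads. Axes turn with the guard
- guard_left_hinge (a point): middle of the left guard's hinge line (along the machine's y), 195 mm above the bench, fixed to the machine
- guard_left_tab (a point): mark on the red tab on the outer edge of the left guard, 150 mm from the hinge line, moving with the guard past the rim of the aluminium quadrant plate that stands beside it
- pointer_left (a joint): where the yellow pointer is clamped on the left quadrant: the guard angle (rad, same zero and direction as joint guard_left) at which the red tab lines up with it; 0.35 to 0.75, different each time
- pointer_left_mark (a point): mark of the left yellow pointer, 150 mm from the hinge line, just where the red tab's mark comes when the two line up; pointer 40 x 8 x 8 mm on the outer side of the quadrant, with a black thumbscrew
- spindle_left (a point): point on the spindle at the middle of the left (+y) wheel, 180 mm from the middle of the machine; the worn wheel's centre is here if it is on this end
- guard_right (a joint): guard over the right (-y) wheel: clear hood with blue edging, 100 mm wide, 190 mm from hinge to front lip, about 0.5 kg, hinged at its rear edge along the machine's y. 0 = shut, grows (rad) as the front lip is lifted up and back, stop at 1.2. Spring and weight pull it shut: about 7 to 8 N at the handle when shut, 10 N at 0.75 rad; let go, it falls shut
- guard_right_handle (a point): middle of the right guard's black U handle: round bar, 12 mm thick, along the machine's y, 64 mm free between its legs, its centre 40 mm off the clear front panel (sloping 43 degrees down to the front when shut); 202 mm above the bench when shut, 177 mm from the hinge. Can be pinched from straight above, fingers before and behind; it turns between the pads. Axes turn with the guard
- guard_right_hinge (a point): middle of the right guard's hinge line (along the machine's y), 195 mm above the bench, fixed to the machine
- guard_right_tab (a point): mark on the red tab on the outer edge of the right guard, 150 mm from the hinge line, moving with the guard past the rim of the aluminium quadrant plate that stands beside it
- pointer_right (a joint): where the yellow pointer is clamped on the right quadrant: the guard angle (rad, same zero and direction as joint guard_right) at which the red tab lines up with it; 0.35 to 0.75, different each time
- pointer_right_mark (a point): mark of the right yellow pointer, 150 mm from the hinge line, just where the red tab's mark comes when the two line up; pointer 40 x 8 x 8 mm on the outer side of the quadrant, with a black thumbscrew
- spindle_right (a point): point on the spindle at the middle of the right (-y) wheel, 180 mm from the middle of the machine; the worn wheel's centre is here if it is on this end
- lever_handle: loose bright metal door lever, 115 x 55 x 18 mm, lying in front of the machine's base; origin under its middle
- spare_wheel: loose new abrasive wheel, orange-red, 125 mm diameter, 25 mm thick, lying flat in front of the machine's left end; origin under its centre
- spanner: loose steel spanner, 160 mm long, lying in front of the machine's right end; origin under its middle
- crate: blue plastic crate of door levers, 310 x 210 x 110 mm, 3 kg, on the bench beyond the machine's left end; origin under its middle

How it is judged:
At the end, for the whole second after the job is handed in: The guard over the worn wheel stands still with its red tab within 10 mm (about 4 degrees) of the yellow pointer, held by the gripper's fingers (more than 2 N between fingers and guard) with nothing else carrying it; the other guard is shut (under 0.05 rad) (((distance between wheel_worn and spindle_left below 0.05 m and distance between guard_left_tab and pointer_left_mark below 0.01 m and velocity of joint guard_left between -0.05 and 0.05 rad/s and contact force between the fingers and guard_left above 2 N and contact force between each of lever_handle, spare_wheel, spanner, crate and guard_left below 0.3 N and value of joint guard_right below 0.05 rad) or (distance between wheel_worn and spindle_right below 0.05 m and distance between guard_right_tab and pointer_right_mark below 0.01 m and velocity of joint guard_right between -0.05 and 0.05 rad/s and contact force between the fingers and guard_right above 2 N and contact force between each of lever_handle, spare_wheel, spanner, crate and guard_right below 0.3 N and value of joint guard_left below 0.05 rad))); the arm keeps its last pose, push and grip.
It fails at once if the guard over the good wheel is lifted (more than 0.1 rad) ((distance between wheel_worn and spindle_left below 0.05 m and value of joint guard_right above 0.1 rad) or (distance between wheel_worn and spindle_right below 0.05 m and value of joint guard_left above 0.1 rad)).
It fails at once if a yellow pointer is shifted (more than 5 mm) (distance of any of pointer_left_mark, pointer_right_mark from where it was at the start of the episode above 0.005 m).
It fails at once if a thing lying on the bench is moved (more than 25 mm) (distance of any of lever_handle, spare_wheel, spanner, crate from where it was at the start of the episode above 0.025 m).
It also fails if it takes over 40 s, if anything falls off the work surface, if the arm or the gripper's body presses on something with over 40 N, if the wrist force passes 120 N, or if a joint passes its speed limit or range.

### The arm

A 7-joint arm with a two-finger parallel gripper is mounted at the origin on the work surface. World frame = base frame: x ahead of the robot, y to its left, z up, the work surface at z = 0. Lengths are in m, angles in rad, forces in N, time in s.
With the tool pointing down it reaches from about 0.4 to 0.75 m from the base axis. Payload 19.5 kg.
Tool frame: the origin (TCP) lies on the centre line of the jaws, within the pads' length; the fingertips stand 19 mm ahead of it and the grasp point (between the pads) is the TCP (tips_ahead is the z of the fingertips in the tool frame, in m); z points along the fingers, y is the line along which they close (so a half turn about z gives the same grasp; the last joint's range is limited). The gripper opens to 85 mm and grips with 20 to 120 N. Pads are 22 mm wide; open, the fingers measure 114 mm over their backs; the gripper's body (76 mm by 85 mm) begins 54 mm behind the grasp point. The pads swing forward as they close: fully open they stand 13 mm farther back than shut.
Start: joints at [1.129, 0.707, -0.028, 1.485, 0.022, 0.951, -0.075], TCP at [0.224, -0.53, 0.25] pointing down, gripper open.
Joint ranges: [-2.71, 2.71], [-0.32, 2.16], [-1.57, 1.52], [0, 2.45], [-1.46, 4.6], [0, 2.02], [-2.83, 2.83]. Speed limits (rad/s): [1.89, 1.89, 2.57, 2.57, 3.01, 3.01, 3.01].

### API

Orientations are given as a rotation vector (axis times angle).
In Python, from station import observe, get_image, calibration, finish_job, tips_ahead gives the robot as it stands.
- The arm moves only by the tool play_rows, never from a script. Its argument "series" is a list of rows, each a list of 3 entries, a list of its own where there are three numbers: the opening, from 0 (shut) to 1 (fully open), then the shift along the tool's x, y, z in fractions of the full range, 1 being 0.4 m, then the turn about the tool's z in shares of 180 degrees (1.0 is 180 degrees). In form: [[gripper, [x, y, z], roll], ...]. A call has 1 to 5 rows; each row is the pose to reach, as a shift and turn from the pose commanded when the call began, along the tool's axes at that moment; what a row does not reach only later rows make up. A row lasts 1/12 s, in which the tool goes at most 41.7 mm and 7.16 degrees, less where a joint would pass 70% of its speed; a pose out of reach is approached as far as the arm can. Shift and turn numbers lie between -1 and 1, and a call with a number outside is refused. A call with a gripper value outside its range is refused whole. The fingers move at their own pace and stop on an object; "squeeze" is the grip in N (left out, the last holds). Time passes only in rows, so rows that repeat a pose let the fingers close. It gives the time, the measured TCP pose, the force, the opening and the grip force at its end, in the units of the state.
- observe(): the state, without advancing time (a new reading comes with each control period).
- get_image(name): name is "side" or "top"; returns the picture (420x560x3 uint8, red, green, blue); there is no depth.
- calibration(name): a dict with "fx", "fy", "cx", "cy" (pixels), "k1" (the pictures are not rectified: a ray, as slopes to the right and down, at radius r is drawn at 1 + k1 r^2 times it, then the intrinsics apply), "R" (3x3) and "t" (3): a world point X has camera coordinates R X + t. Camera axes: x right, y down, z forward; pixel columns grow to the right and rows downward; lengths in m; the calibration is good to about 2 mm. A picture is of the moment at which its call begins. calibration takes no time and is no camera call.
- finish_job(): hands the job in; it is judged then, once.
The state is a dict: "time": time; "joints": joint angles; "qd": joint speeds; "joint_torque": joint torques, N m; "tool_pos": TCP position; "eef_rot": TCP orientation; "force": force on the tool from outside, world axes, zero at the start; "moment": the same for the moment, N m; "finger_gap": opening from 0.0 (shut) to 1.0 (fully open); "grip_force": force on a finger pad.
Only numpy, scipy, OpenCV 4.12 (cv2) and the standard library are available. Lean on these libraries where they do the work, as an engineer would, in place of code of your own. Each camera call takes 0.05 s, during which the arm holds its last target. There are 200 camera calls.

## Working session

There is one attempt and no reset: what is moved stays moved. The work goes in short steps, Python scripts to look and compute and a tool call to move; the robot and the scene stay as the last step left them, time stands still between calls to the robot, and variables do not carry over. Pictures are saved under pics/ and viewed, at most 10 in all, crops included, and the job is handed in when it is done.

Besides the shell and the picture viewer there is one more tool, called by a JSON object that holds its "method" and its "body", one argument or row to a line. play_rows: Moves the arm, as the interface text tells. Its arguments: {"type":"object","properties":{"series":{"type":"array","items":{"type":"array"}},"squeeze":{"type":"number"}},"required":["series"]}

```bash
mkdir -p pics; ls
python3 - <<'E'
from station import *
import cv2,numpy as np
for n in("side","top"):
    im=get_image(n); cv2.imwrite(f"pics/{n}0.png",im[:,:,::-1]); np.save(f"pics/{n}0.npy",im)
    print(n,calibration(n))
s=observe(); print(s["time"],s["tool_pos"],s["eef_rot"],s["force"],tips_ahead)
E
```

```text
pics
side {'fx': 421.69813845569047, 'fy': 421.69813845569047, 'cx': 275.94021577824265, 'cy': 207.6845521939502, 'k1': -0.12898754406806706, 'R': array([[-0.98578445, -0.16790191, -0.00616197],
       [-0.09640239,  0.59527318, -0.79771951],
       [ 0.13760668, -0.78578546, -0.60299719]]), 't': array([0.58372778, 0.0721937 , 1.23786546])}
top {'fx': 522.8321002381632, 'fy': 522.8321002381632, 'cx': 285.42748526793747, 'cy': 205.95143373262147, 'k1': -0.1526893460854957, 'R': array([[-0.01241358, -0.99992139,  0.00176795],
       [-0.98180596,  0.0118536 , -0.1895166 ],
       [ 0.18948074, -0.00408836, -0.98187593]]), 't': array([0.15117162, 0.56858809, 1.29318254])}
0.1 [ 0.22373259 -0.52947458  0.24991395] [-3.07816428e+00 -6.23733754e-01  3.34742780e-04] [0.23470457 0.45173991 0.37184622] 0.019
```

View pics/side0.png

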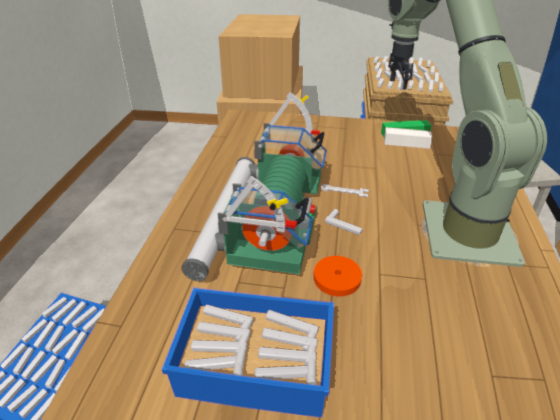

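View pics/top0.png

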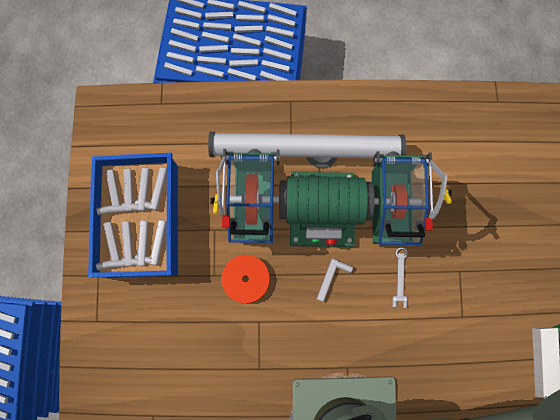

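Run:
```python
import cv2
t=cv2.imread("pics/top0.png")[140:255,360:460]; cv2.imwrite("pics/tc.png",cv2.resize(t,None,fx=5,fy=5,interpolation=cv2.INTER_CUBIC))
s=cv2.imread("pics/side0.png")[85:205,240:340]; cv2.imwrite("pics/sc.png",cv2.resize(s,None,fx=5,fy=5,interpolation=cv2.INTER_CUBIC))
```

```text
(no output)
```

View pics/tc.png

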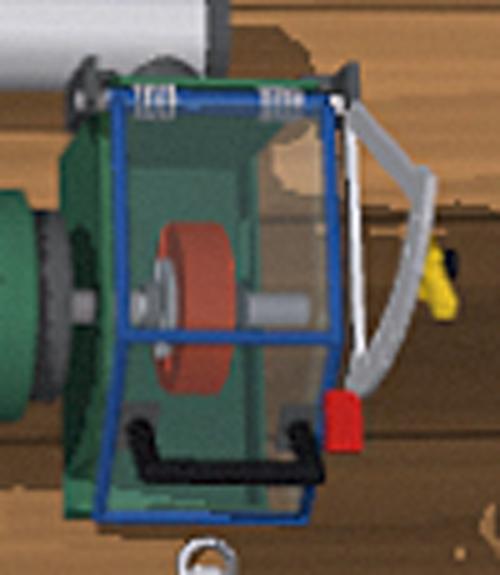

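View pics/sc.png

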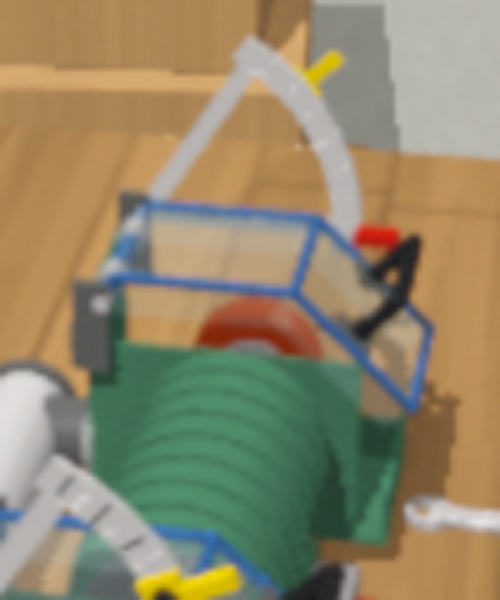

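```bash
cat > h.py <<'E'
import numpy as np,cv2
from station import *
C={n:calibration(n) for n in("side","top")}
def ray(n,p):
    c=C[n];K=np.array([[c["fx"],0,c["cx"]],[0,c["fy"],c["cy"]],[0,0,1.]])
    q=cv2.undistortPoints(np.array([[p]],float),K,np.array([c["k1"],0,0,0.]))[0,0]
    d=c["R"].T@np.array([*q,1]); return -c["R"].T@c["t"],d/np.linalg.norm(d)
def tri(ps,pt):
    (a,u),(b,v)=ray("side",ps),ray("top",pt)
    s=np.linalg.lstsq(np.c_[u,-v],b-a,rcond=None)[0]
    P,Q=a+s[0]*u,b+s[1]*v
    return (P+Q)/2,np.linalg.norm(P-Q)
def proj(n,X):
    c=C[n];q=c["R"]@X+c["t"];s=q[:2]/q[2];s=s*(1+c["k1"]*(s@s))
    return np.array([c["fx"]*s[0]+c["cx"],c["fy"]*s[1]+c["cy"]])
def blobs(im,col,roi):
    x0,y0,x1,y1=roi;I=im[y0:y1,x0:x1].astype(int);r,g,b=I[...,0],I[...,1],I[...,2]
    m=(r>150)&(g<60)&(b<60)&(g<r*.22) if col=="red" else (r>150)&(g>130)&(b<90)
    n,_,st,ce=cv2.connectedComponentsWithStats(m.astype(np.uint8))
    out=[]
    for i in range(1,n):
        if st[i,4]>5: out.append((ce[i]+[x0,y0],st[i]+[x0,y0,0,0,0]))
    return out
E
python3 - <<'E'
from h import *
np.set_printoptions(precision=4,suppress=True)
t=np.load("pics/top0.npy");s=np.load("pics/side0.npy")
for c in("red","yel"):
    for n,im,roi in(("top",t,(205,140,460,250)),("side",s,(220,90,340,260))):
        for b in blobs(im,c,roi): print(c,n,b[0],b[1])
f=lambda v,o:(v[0]/5+o[0],v[1]/5+o[1])
T=lambda a:f(a,(360,140)); S=lambda a:f(a,(240,85))
for nm,a,b in(("tab",(377,237),(343,420)),("ptr",(322,72),(440,282)),("bar",(409,268),(234,472)),("lipR",(432,326),(308,520)),("lipL",(413,408),(98,518)),("hingeR",(146,205),(328,104)),("hingeL",(115,278),(116,102)),("kneeR",(318,220),(338,337)),("kneeL",(295,292),(124,337))):
    print(nm,*tri(S(a),T(b)))
print(proj("top",np.array([.45,-.1,.0])))
E
```

```text
red top [225.1    221.2714] [222 216   7  11  70]
red top [428.2535 223.6479] [425 218   7  12  71]
red top [327.5556 241.2222] [327 239   2   5   9]
red top [332.2941 241.1176] [331 239   4   5  17]
red side [315.1111 131.9444] [312 131   7   3  18]
red side [312.  210.5] [311 210   3   2   6]
red side [290.5763 223.7119] [286 221  11   7  59]
yel top [447.     196.9828] [444 190   7  14  58]
yel top [215.0606 204.8939] [213 194   5  20  66]
yel side [256.2434  93.6033] [223  90  68  10 489]
yel side [303.6667  98.5333] [300  95   8   9  30]
yel side [221.5 104. ] [220 103   3   4   6]
yel side [238.9995 134.5899] [ 220  103   61   89 2085]
yel side [290.7897 114.4762] [276 104  28  21 252]
yel side [314.05  118.175] [311 115   7   8  40]
yel side [331.8911 145.8824] [318 116  22  70 799]
yel side [297.9302 124.186 ] [291 123  14   4  43]
yel side [313.8462 125.7692] [313 124   3   5  13]
yel side [220.4 140.1] [220 138   2   6  10]
yel side [277.2857 150.7143] [276 150   4   3   7]
yel side [325.5483 222.6219] [ 309  191   30   69 1005]
yel side [277.7477 202.1121] [267 198  21  11 107]
yel side [338.26 242.36] [337 229   3  25  50]
tab [ 0.4961 -0.1871  0.1921] 0.001909318781111875
ptr [ 0.5382 -0.2046  0.2944] 0.005088444752739015
bar [ 0.4717 -0.1322  0.2005] 0.0016460434355772093
lipR [ 0.4569 -0.1837  0.1327] 0.001352875831298051
lipL [ 0.4604 -0.081   0.1318] 4.8089188716093676e-05
hingeR [ 0.6454 -0.1869  0.203 ] 0.0013505624561882638
hingeL [ 0.6463 -0.0855  0.2034] 0.002331984228555065
kneeR [ 0.5337 -0.1843  0.2023] 0.001378359575337293
kneeL [ 0.5353 -0.0835  0.204 ] 6.578898550961256e-05
[377.9761 253.2814]
```

```bash
cat > mv.py <<'E'
import sys
from h import *
from scipy.spatial.transform import Rotation as Ro
def to(p,yaw=-1):
    o=observe();R=Ro.from_rotvec(o["eef_rot"]).as_matrix()
    a=np.degrees(np.arctan2(R[1,1],R[0,1]))
    print("t",round(o["time"],2),"pos",np.round(o["tool_pos"],4),"F",np.round(o["force"],1),"gap",round(o["finger_gap"],3),"grip",o["grip_force"])
    print("z",np.round(R[:,2],3),"shift",np.round(R.T@(np.array(p)-o["tool_pos"]),4),"roll",round(-((yaw-a+180)%360-180),1))
if __name__=="__main__": to([float(v) for v in sys.argv[1:4]])
E
python3 mv.py 0.40 -0.13 0.36; python3 mv.py 0.40 -0.25 0.36
```

```text
t 0.1 pos [ 0.2237 -0.5295  0.2499] F [0.2 0.5 0.4] gap 0.994 grip 0.0
z [-0.     0.001 -1.   ] shift [ 0.3179 -0.2994 -0.1098] roll -66.1
t 0.1 pos [ 0.2237 -0.5295  0.2499] F [0.2 0.5 0.4] gap 0.994 grip 0.0
z [-0.     0.001 -1.   ] shift [ 0.2712 -0.1889 -0.1099] roll -66.1
```

Units first: shifts go in shares of 0.4 m and turns go in shares of 180 degrees. So 0.12 m / 0.4 = 0.3, -0.11 m / 0.4 = -0.275, -30 degrees / 180 = -0.1667.

{"method": "play_rows", "body": {
  "series": [
    [0.35,[0.05,-0.0375,-0.075],-0.0333],
    [0.35,[0.1,-0.075,-0.15],-0.0667],
    [0.35,[0.17,-0.125,-0.2],-0.1],
    [0.35,[0.2375,-0.175,-0.25],-0.1333],
    [0.35,[0.3,-0.225,-0.275],-0.1667]
  ]
}}

```text
time: 0.52
tool_pos: [0.3002, -0.3987, 0.3622]
eef_rot: [2.807, 1.406, 0.001]
force: [1.3, -1.4, 0.1]
finger_gap: 0.352
grip_force: 0.0
```

```bash
python3 mv.py 0.40 -0.13 0.36
```

```text
t 0.52 pos [ 0.3002 -0.3987  0.3622] F [ 1.3 -1.4  0.1] gap 0.352 grip 0.0
z [ 0.001 -0.002 -1.   ] shift [ 0.2749 -0.081   0.0019] roll -35.8
```

In the tool's units: 0.17 m / 0.4 = 0.425, -0.05 m / 0.4 = -0.125, -30 degrees / 180 = -0.1667.

{"method": "play_rows", "body": {
  "series": [
    [0.35,[0.085,-0.025,0],-0.0333],
    [0.35,[0.17,-0.05,0],-0.0667],
    [0.35,[0.255,-0.075,0],-0.1],
    [0.35,[0.34,-0.1,0],-0.1333],
    [0.35,[0.425,-0.125,0],-0.1667]
  ]
}}

```text
time: 0.93
tool_pos: [0.3621, -0.2326, 0.3603]
eef_rot: [-2.349, -2.086, 0.0]
force: [0.9, 0.2, -0.3]
finger_gap: 0.352
grip_force: 0.0
```

```bash
python3 mv.py 0.40 -0.132 0.36
```

```text
t 0.93 pos [ 0.3621 -0.2326  0.3603] F [ 0.9  0.2 -0.3] gap 0.352 grip 0.0
z [-0. -0. -1.] shift [0.1044 0.0257 0.0003] roll -5.8
```

In the tool's units: 0.104 m / 0.4 = 0.26, 0.07 m / 0.4 = 0.175, -6 degrees / 180 = -0.0333.

{"method": "play_rows", "body": {
  "series": [
    [0.35,[0.0875,0.0225,0],-0.0167],
    [0.35,[0.175,0.045,0],-0.0333],
    [0.35,[0.26,0.065,0],-0.0333],
    [0.35,[0.26,0.065,0],-0.0333],
    [0.35,[0.26,0.065,0],-0.0333]
  ]
}}

```text
time: 1.35
tool_pos: [0.401, -0.1329, 0.3602]
eef_rot: [-2.239, -2.203, -0.0]
force: [-0.6, -0.9, -0.2]
finger_gap: 0.351
grip_force: 0.0
```

```bash
python3 mv.py 0.469 -0.132 0.29
```

```text
t 1.35 pos [ 0.401  -0.1329  0.3602] F [-0.6 -0.9 -0.2] gap 0.351 grip 0.0
z [-0.  0. -1.] shift [0.002  0.068  0.0702] roll 0.1
```

{"method": "play_rows", "body": {
  "series": [
    [0.35,[0.0025,0.085,0.025],0],
    [0.35,[0.0025,0.17,0.075],0],
    [0.35,[0.0025,0.17,0.1625],0],
    [0.35,[0.0025,0.17,0.225],0],
    [0.35,[0.0025,0.17,0.225],0]
  ]
}}

```text
time: 1.77
tool_pos: [0.4669, -0.1353, 0.2664]
eef_rot: [-2.24, -2.195, 0.006]
force: [-1.5, -0.3, -0.5]
finger_gap: 0.346
grip_force: 0.0
```

```bash
python3 - <<'E'
from h import *
t=get_image("top");s=get_image("side");np.save("pics/t1.npy",t);np.save("pics/s1.npy",s)
a=cv2.resize(t[140:255,370:450],None,fx=5,fy=5,interpolation=cv2.INTER_CUBIC);b=cv2.resize(s[65:180,260:340],None,fx=5,fy=5,interpolation=cv2.INTER_CUBIC)
cv2.imwrite("pics/p1.png",np.hstack([a,b])[:,:,::-1])
E
python3 mv.py 0.469 -0.132 0.205
```

```text
t 1.87 pos [ 0.4684 -0.1353  0.2708] F [ 0.5 -0.2  0.9] gap 0.351 grip 0.0
z [-0.001  0.    -1.   ] shift [0.0033 0.0006 0.0658] roll -0.2
```

View pics/p1.png

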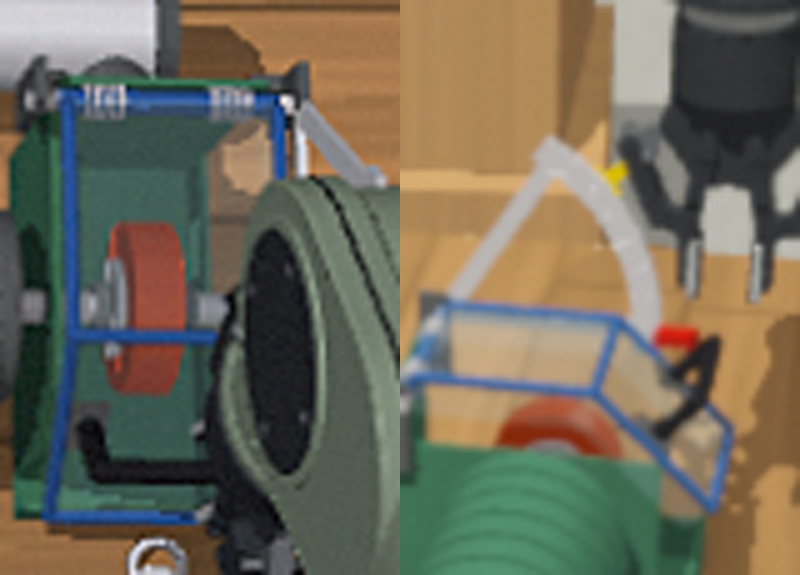

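Run:
```python
from h import *
print(proj("side",np.array([.4684,-.1353,.2708-.015])),"seen 324.6 123.8")
print(proj("side",np.array([.4717,-.1322,.2005])), proj("side",np.array([.4684,-.1353,.201])))
```

```text
[323.7139519 121.7154424] seen 324.6 123.8
[321.52649686 138.52991837] [322.68952868 138.00183467]
```

In the tool's units: 0.04 m / 0.4 = 0.1, 0.015 m / 0.4 = 0.0375.

{"method": "play_rows", "body": {
  "series": [
    [0.35,[0.0075,0.0025,0.0375],0],
    [0.35,[0.0075,0.0025,0.075],0],
    [0.35,[0.0075,0.0025,0.1],0],
    [0.35,[0.0075,0.0025,0.1],0],
    [0.35,[0.0075,0.0025,0.1],0]
  ]
}}

```text
time: 2.28
tool_pos: [0.4701, -0.1321, 0.2318]
eef_rot: [2.242, 2.198, 0.001]
force: [-0.1, 0.6, -0.8]
finger_gap: 0.352
grip_force: 0.0
```

```bash
python3 - <<'E'
from h import *
s=get_image("side");np.save("pics/s2.npy",s)
cv2.imwrite("pics/p2.png",cv2.resize(s[85:165,270:350],None,fx=7,fy=7,interpolation=cv2.INTER_CUBIC)[:,:,::-1])
E
python3 mv.py 0.469 -0.132 0.205
```

```text
t 2.33 pos [ 0.4701 -0.132   0.2319] F [-0.4 -0.9 -0.7] gap 0.353 grip 0.0
z [ 0.002 -0.001 -1.   ] shift [ 0.     -0.0012  0.0269] roll -0.1
```

View pics/p2.png

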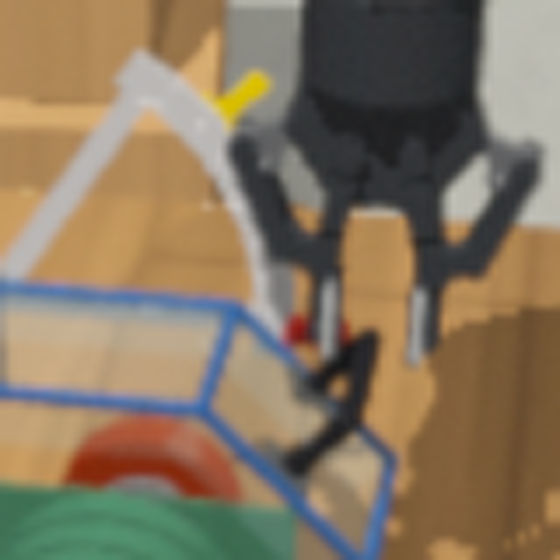

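In the tool's units: 0.026 m / 0.4 = 0.065, 0.002 m / 0.4 = 0.005.

{"method": "play_rows", "body": {
  "series": [
    [0.35,[0,0.005,0.025],0],
    [0.35,[0,0.005,0.045],0],
    [0.35,[0,0.005,0.065],0],
    [0.35,[0,0.005,0.065],0],
    [0.35,[0,0.005,0.065],0]
  ],
  "squeeze": 40
}}

```text
time: 2.75
tool_pos: [0.4715, -0.1315, 0.2039]
eef_rot: [-2.242, -2.2, 0.001]
force: [0.9, 1.6, 0.0]
finger_gap: 0.353
grip_force: 0.0
```

{"method": "play_rows", "body": {
  "series": [
    [0,[0,0,0],0],
    [0,[0,0,0],0],
    [0,[0,0,0],0],
    [0,[0,0,0],0],
    [0,[0,0,0],0]
  ],
  "squeeze": 40
}}

```text
time: 3.17
tool_pos: [0.4746, -0.1316, 0.2051]
eef_rot: [2.239, 2.197, 0.008]
force: [19.8, -1.5, -9.7]
finger_gap: 0.123
grip_force: 39.9
```

```bash
python3 - <<'E'
from h import *
s=get_image("side");np.save("pics/s3.npy",s)
cv2.imwrite("pics/p3.png",cv2.resize(s[85:165,270:350],None,fx=7,fy=7,interpolation=cv2.INTER_CUBIC)[:,:,::-1])
E
python3 mv.py 0.469 -0.132 0.205
```

```text
t 3.22 pos [ 0.4747 -0.1316  0.2051] F [19.1 -2.  -8.6] gap 0.121 grip 39.91598725318909
z [ 0.007  0.    -1.   ] shift [-0.0005 -0.0056  0.0001] roll -0.1
```

View pics/p3.png

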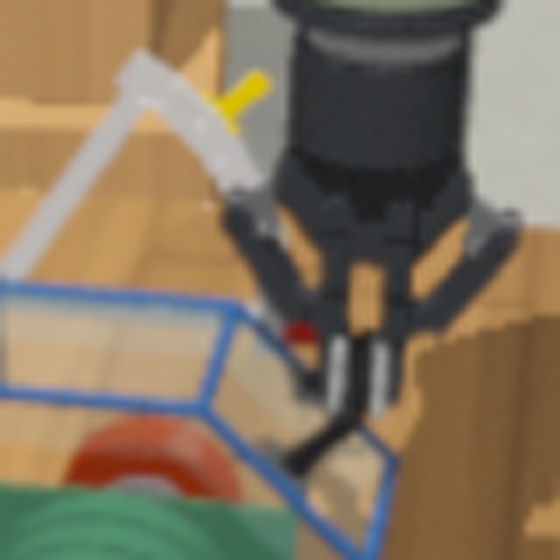

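In the tool's units: -0.045 m / 0.4 = -0.1125, 0.004 m / 0.4 = 0.01.

{"method": "play_rows", "body": {
  "series": [
    [0,[0,0.01,0],0],
    [0,[0,0.0125,-0.0275],0],
    [0,[0,0.015,-0.0575],0],
    [0,[0,0.0225,-0.085],0],
    [0,[0,0.03,-0.1125],0]
  ],
  "squeeze": 50
}}

```text
time: 3.63
tool_pos: [0.4819, -0.1318, 0.2493]
eef_rot: [-2.24, -2.197, 0.005]
force: [-7.0, 0.4, -10.7]
finger_gap: 0.114
grip_force: 48.7
```

```bash
python3 mv.py 0.469 -0.132 0.205
```

```text
t 3.63 pos [ 0.4819 -0.1318  0.2493] F [ -7.    0.4 -10.7] gap 0.114 grip 48.6867356300354
z [-0.005  0.001 -1.   ] shift [-0.0004 -0.0127  0.0443] roll -0.1
```

In the tool's units: -0.061 m / 0.4 = -0.1525, -0.013 m / 0.4 = -0.0325.

{"method": "play_rows", "body": {
  "series": [
    [0,[0,0.01,-0.0325],0],
    [0,[0,0.0225,-0.065],0],
    [0,[0,0.0375,-0.095],0],
    [0,[0,0.0575,-0.125],0],
    [0,[0,0.0775,-0.1525],0]
  ]
}}

```text
time: 4.05
tool_pos: [0.5121, -0.1326, 0.3104]
eef_rot: [-2.239, -2.196, 0.008]
force: [-18.3, -0.3, -2.0]
finger_gap: 0.118
grip_force: 49.3
```

{"method": "play_rows", "body": {
  "series": [
    [0,[0,0,0],0],
    [0,[0,0,0],0]
  ]
}}

```text
time: 4.22
tool_pos: [0.5119, -0.1326, 0.3101]
eef_rot: [-2.24, -2.196, 0.008]
force: [-22.1, 0.4, 3.8]
finger_gap: 0.116
grip_force: 50.0
```

```bash
python3 - <<'E'
from h import *
t=get_image("top");s=get_image("side");np.save("pics/t4.npy",t);np.save("pics/s4.npy",s)
a=cv2.resize(t[140:255,370:460],None,fx=5,fy=5,interpolation=cv2.INTER_CUBIC);b=cv2.resize(s[75:190,270:340],None,fx=5,fy=5,interpolation=cv2.INTER_CUBIC)
cv2.imwrite("pics/p4.png",np.hstack([a,b])[:,:,::-1])
E
python3 mv.py 0.469 -0.132 0.205
```

```text
t 4.32 pos [ 0.5117 -0.1326  0.3098] F [-22.3   1.6   3.6] gap 0.115 grip 49.94923174381256
z [-0.008 -0.    -1.   ] shift [-0.0002 -0.0419  0.1052] roll -0.1
```

View pics/p4.png

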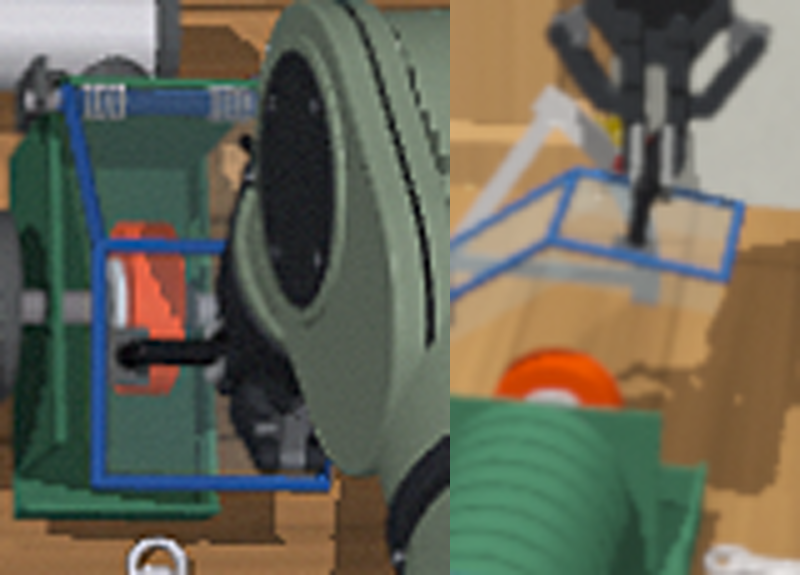

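Run:
```python
from h import *
np.set_printoptions(precision=4,suppress=True)
def onp(n,p,y):
    a,d=ray(n,p);return a+d*(y-a[1])/d[1]
s0=np.load("pics/side0.npy");s4=np.load("pics/s4.npy")
S=lambda a:(a[0]/5+240,a[1]/5+85); T=lambda a:(a[0]/5+360,a[1]/5+140)
print("tip",*tri(S((340,60)),T((447,315))))
H=np.array([.650,0,.195])
def ang(X): return np.arctan2(X[2]-H[2],H[0]-X[0]),np.hypot(X[2]-H[2],H[0]-X[0])
for y in(-.2,-.205,-.21):
  for nm,p in(("tip",(340,60)),("cen",(323,73)),("rim",(309,88))): print(y,nm,onp("side",S(p),y),ang(onp("side",S(p),y)))
for im,nm in((s0,"s0"),(s4,"s4")):
  I=im[90:140,290:325].astype(int);r,g,b=I[...,0],I[...,1],I[...,2]
  for c,m in(("red",(r>110)&(g<r*.45)&(b<r*.45)),("yel",(r>120)&(g>.75*r)&(b<.35*r))):
    v,u=np.nonzero(m)
    if len(u):
      p=(u.mean()+290,v.mean()+90);print(nm,c,len(u),p,"col",u.min()+290,u.max()+290,"row",v.min()+90,v.max()+90,[ang(onp("side",p,y)) for y in(-.187,-.2)])
# top view pointer ends on radius circle
for p in((430,245),(438,282),(447,315)):
  for y in (-.2,): 
    a,d=ray("top",T(p)); X=a+d*(y-a[1])/d[1]; print("top",p,X)
```

```text
tip [ 0.5247 -0.204   0.3028] 7.884313009744973e-05
-0.2 tip [ 0.5243 -0.2     0.3044] (np.float64(0.7164207549236051), np.float64(0.16663404709770058))
-0.2 cen [ 0.5346 -0.2     0.2952] (np.float64(0.7147805954892769), np.float64(0.15285445547152604))
-0.2 rim [ 0.543  -0.2     0.2847] (np.float64(0.6974167180011783), np.float64(0.13962567448934887))
-0.205 tip [ 0.5248 -0.205   0.3024] (np.float64(0.7088716745071424), np.float64(0.16494816120872724))
-0.205 cen [ 0.5351 -0.205   0.2931] (np.float64(0.7065147457985528), np.float64(0.1511149592709693))
-0.205 rim [ 0.5435 -0.205   0.2825] (np.float64(0.68805899502482), np.float64(0.13785522133517492))
-0.21 tip [ 0.5252 -0.21    0.3003] (np.float64(0.7011671365224997), np.float64(0.1632718692963939))
-0.21 cen [ 0.5356 -0.21    0.291 ] (np.float64(0.6980569760397487), np.float64(0.149386027923756))
-0.21 rim [ 0.544  -0.21    0.2804] (np.float64(0.6784586517903107), np.float64(0.13609715319276838))
s0 red 35 (np.float64(315.14285714285717), np.float64(131.97142857142856)) col 311 319 row 130 134 [(np.float64(-0.01030743975368375), np.float64(0.15392897847982434)), (np.float64(-0.05327382991444474), np.float64(0.15323893597163116))]
s0 yel 22 (np.float64(304.0), np.float64(98.4090909090909)) col 301 307 row 96 101 [(np.float64(0.7612171300010228), np.float64(0.15853806304663712)), (np.float64(0.7417869585467356), np.float64(0.15389761972157792))]
s4 yel 7 (np.float64(302.0), np.float64(99.71428571428571)) col 301 303 row 99 101 [(np.float64(0.7663319047103699), np.float64(0.15096772274013565)), (np.float64(0.7461060172400124), np.float64(0.14623191178489095))]
top (430, 245) [ 0.5561 -0.2     0.299 ]
top (438, 282) [ 0.5383 -0.2     0.3062]
top (447, 315) [ 0.5222 -0.2     0.3149]
```

In the tool's units: -0.0135 m / 0.4 = -0.0338, -0.01 m / 0.4 = -0.025.

{"method": "play_rows", "body": {
  "series": [
    [0,[0,0.0025,-0.01],0],
    [0,[0,0.0075,-0.0175],0],
    [0,[0,0.015,-0.025],0],
    [0,[0,0.0225,-0.0338],0],
    [0,[0,0.0225,-0.0338],0]
  ]
}}

```text
time: 4.73
tool_pos: [0.5231, -0.1329, 0.3241]
eef_rot: [-2.242, -2.199, 0.003]
force: [-11.1, -2.4, -5.4]
finger_gap: 0.118
grip_force: 49.8
```

```bash
python3 - <<'E'
from h import *
s=get_image("side");np.save("pics/s5.npy",s)
cv2.imwrite("pics/p5.png",cv2.resize(s[80:150,270:350],None,fx=9,fy=8,interpolation=cv2.INTER_CUBIC)[:,:,::-1])
E
python3 mv.py 0.5234 -0.132 0.3213
```

```text
t 4.78 pos [ 0.5229 -0.1329  0.3239] F [-10.5  -1.4  -6.1] gap 0.115 grip 49.74388897418976
z [-0.003 -0.    -1.   ] shift [0.0009 0.0005 0.0026] roll -0.1
```

View pics/p5.png

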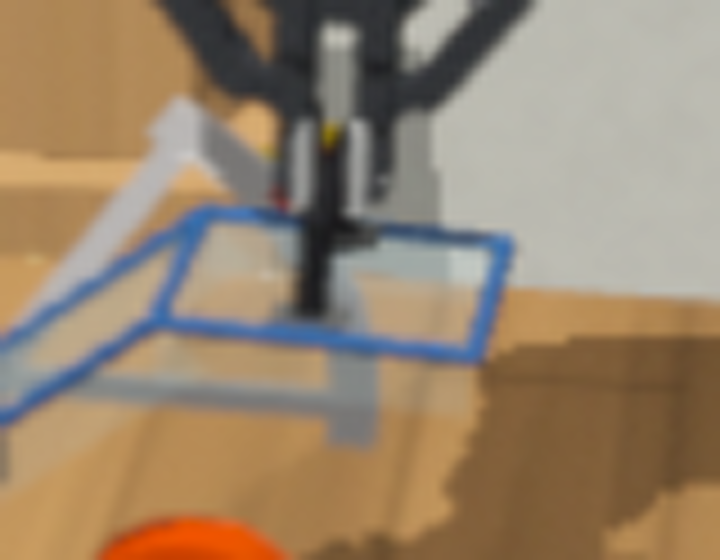

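Run:
```python
from h import *
def ang(p,y,H=np.array([.6505,0,.195])):
    a,d=ray("side",p);X=a+d*(y-a[1])/d[1];return round(np.arctan2(X[2]-H[2],H[0]-X[0]),3),round(np.hypot(X[2]-H[2],H[0]-X[0]),4)
S=lambda a:((a[0]-2)/5+240,(a[1]-2)/5+85); N=lambda a:((a[0]-4)/9+270,(a[1]-3.5)/8+80)
for nm,p0,p1,y in(("kneeN",(295,292),(160,320),-.082),("lipN",(413,408),(480,360),-.081),("kneeF",(318,220),(200,211),-.1855),("lipF",(432,326),(507,240),-.1845)):
    A,B=ang(S(p0),y),ang(N(p1),y);print(nm,A,B,"dtheta",round(B[0]-A[0],3))
print("tab0 ends",ang((311.3,131.7),-.187),ang((319,132),-.187))
for nm in("s0","s5"):
  im=np.load("pics/"+("side0" if nm=="s0" else nm)+".npy");I=im[90:112,295:312].astype(int);r,g,b=I[...,0],I[...,1],I[...,2]
  for c,m in(("red",(r>g*1.6)&(r>b*1.6)&(abs(g-b)<25)&(r>90)),("yel",(r>100)&(g>.7*r)&(b<.4*r))):
    for v,u in zip(*np.nonzero(m)): print(nm,c,(u+295,v+90),I[v,u],ang((u+295,v+90),-.187 if c=="red" else -.204))
```

```text
kneeN (np.float64(0.096), np.float64(0.1147)) (np.float64(0.817), np.float64(0.1162)) dtheta 0.721
lipN (np.float64(-0.317), np.float64(0.1986)) (np.float64(0.401), np.float64(0.1986)) dtheta 0.718
kneeF (np.float64(0.068), np.float64(0.1163)) (np.float64(0.813), np.float64(0.1138)) dtheta 0.745
lipF (np.float64(-0.309), np.float64(0.2025)) (np.float64(0.404), np.float64(0.2002)) dtheta 0.713
tab0 ends (np.float64(-0.012), np.float64(0.1421)) (np.float64(-0.004), np.float64(0.1667))
s0 yel (np.int64(305), np.int64(96)) [208 184  57] (np.float64(0.759), np.float64(0.1605))
s0 yel (np.int64(306), np.int64(96)) [214 188   0] (np.float64(0.747), np.float64(0.1629))
s0 yel (np.int64(307), np.int64(96)) [206 182  42] (np.float64(0.735), np.float64(0.1653))
s0 yel (np.int64(304), np.int64(97)) [208 185  54] (np.float64(0.756), np.float64(0.1559))
s0 yel (np.int64(305), np.int64(97)) [214 188   0] (np.float64(0.744), np.float64(0.1583))
s0 yel (np.int64(306), np.int64(97)) [214 186   0] (np.float64(0.731), np.float64(0.1607))
s0 yel (np.int64(307), np.int64(97)) [209 183  17] (np.float64(0.7
[... 1057 characters left out ...]
100)) [213 187   0] (np.float64(0.732), np.float64(0.1445))
s0 yel (np.int64(303), np.int64(100)) [209 183   0] (np.float64(0.719), np.float64(0.147))
s0 yel (np.int64(304), np.int64(100)) [192 170  67] (np.float64(0.707), np.float64(0.1495))
s0 yel (np.int64(302), np.int64(101)) [210 185  45] (np.float64(0.715), np.float64(0.1424))
s0 yel (np.int64(303), np.int64(101)) [194 171  65] (np.float64(0.702), np.float64(0.1449))
s5 red (np.int64(301), np.int64(105)) [111  64  66] (np.float64(0.685), np.float64(0.1377))
s5 yel (np.int64(306), np.int64(96)) [135 115  25] (np.float64(0.747), np.float64(0.1629))
s5 yel (np.int64(306), np.int64(97)) [112  94  17] (np.float64(0.731), np.float64(0.1607))
```

{"method": "play_rows", "body": {
  "series": [
    [0,[0,0,0],0],
    [0,[0,0,0],0],
    [0,[0,0,0],0],
    [0,[0,0,0],0],
    [0,[0,0,0],0]
  ]
}}

```text
time: 5.2
tool_pos: [0.5227, -0.1329, 0.3237]
eef_rot: [-2.242, -2.198, 0.004]
force: [-9.6, -0.9, -5.2]
finger_gap: 0.119
grip_force: 49.7
```

{"method": "play_rows", "body": {
  "series": [
    [0,[0,0,0],0],
    [0,[0,0,0],0],
    [0,[0,0,0],0],
    [0,[0,0,0],0],
    [0,[0,0,0],0]
  ]
}}

```text
time: 5.62
tool_pos: [0.5228, -0.1329, 0.3237]
eef_rot: [-2.242, -2.198, 0.003]
force: [-9.5, -1.5, -5.9]
finger_gap: 0.117
grip_force: 49.7
```

Steady, so I'm handing it in.

```bash
python3 -c "
from station import *
print(finish_job())"
```

```text
the job is handed in; nothing more can be done
None
```

I lifted the right guard, the one over the worn wheel, to about 0.73 rad, where I measured the yellow pointer at about 0.74, and handed the job in at about 5.6 s with the gripper holding the guard steady; the gripper hid most of the tab, so the line-up rests on measured angles, and no verdict came back.

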